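# Centre-punch a bar through the narrow guide bush

## Task

Take the automatic centre punch out of the tool block, put its nose down the narrow bush of the marking fixture until the point stands on the bar, and press it straight down until its spring trips with a snap; ease off as soon as it has snapped instead of ramming it on. Do not set the punch off anywhere else. Then stand it back in its empty hole in the block, fully home and upright, let go, and leave all other tools where they are.

Things in the scene. Friction and masses are not known exactly. Their poses are not given: they have to be found in the camera images.
- punch: Automatic centre punch, round, bright steel, standing point-down in one of the block's 3 holes. Barrel 15 mm diameter, 86 mm long (knurled cap; lowest 6 mm taper to 12.4 mm). Origin: centre of the shoulder (barrel's lower end), z up the axis. Below it the sprung nose, 8 mm diameter, 34 mm long, ending in a 4.5 mm cone. 120 to 180 g. In the block it rests on its shoulder, the point hangs free.
- punch_tip (a point): The point of the punch's nose, 34 mm below the shoulder when the nose is out; it is pushed up with the nose.
- punch_nose (a joint): How far the nose is pushed in, m: 0 = fully out, 0.012 = solid stop. It takes about 5 N to start, climbing to about 16 N at 8 mm; then the spring trips with a snap and the load drops within a millimetre or so to about 5 N. Past 9 mm it has snapped; at 12 mm it is on its solid stop, where the load shoots up again. It springs out by itself when unloaded.
- block: Fixed wooden tool block on the bench, 60 x 190 x 45 mm, origin at the centre of its underside, long side along its y. Three equal upright holes in a row.
- hole0 (a point): Centre of the mouth of the block's hole at its -y end, on the top face (45 mm up). All holes: 10 mm bore, 38 mm deep, 60 mm apart.
- hole1 (a point): Mouth of the middle hole.
- hole2 (a point): Mouth of the hole at the +y end.
- drift: Plain drift punch, dark eight-sided solid steel shank 13.6 mm across and 66 mm tall above the block, standing in another hole; origin at its shoulder on the block's top. Leave alone.
- scriber: Scriber, slim aluminium handle 10 mm in diameter with a 14 mm collar at its foot, 86 mm tall above the block, standing in the third hole; origin at its shoulder on the block's top. Leave alone.
- fixture: Marking fixture, fixed; origin at the centre of its underside. Grey base 100 x 212 mm, long side along y; in the middle a dark top plate 80 x 106 mm, z 42 to 52 mm, with 3 guide bushes; a flat steel bar is clamped in the slot under it; black thumb screw on the -x side at y -30 mm; end stop at the +y end, 44 mm high. Over 25 N on bar or fixture is ramming; neither gives.
- bush (a point): Mouth centre of the narrow bush, flush with the plate's top: upright bore 9 mm, 10 mm long, at x 0, y +30 mm of the fixture, alone at the end-stop end. The other two, side by side at y -22 mm, are wider (16 mm) and not used. The bar's top lies 12 to 20 mm below this mouth; how deep differs from bar to bar and is not measured: feel for it.
- driver: Screwdriver with a green handle, 190 mm, lying on the bench. Leave alone.
- socket: Steel socket, 27 mm in diameter, 38 mm tall, standing on the bench. Leave alone.
- square: Engineer's square, dark stock 75 mm and steel blade 110 mm, lying on the bench. Leave alone.
- bolt: Hexagon bolt standing on its head, 53 mm tall. Leave alone.
Not all that is in view belongs to the job. Leave any turquoise or yellow look-alike of the punch alone.

How it is judged:
By the outcome, as a careful person would: the job done as asked, in the order asked, and still so for the second after the job is handed in, with the robot touching nothing.
It also fails if it takes over 67 s, if anything falls off the work surface, if the arm or the gripper's body presses on something with over 40 N, if the wrist force passes 120 N, or if a joint passes its speed limit or range.

## Robot

A 6-joint arm with a two-finger parallel gripper is mounted at the origin on the work surface. World frame = base frame: x ahead of the robot, y to its left, z up, the work surface at z = 0. Lengths are in m, angles in rad, forces in N, time in s.
With the tool pointing down it reaches from about 0.225 to 0.875 m from the base axis. Payload 3.4 kg.
Tool frame: the origin (TCP) lies on the centre line of the jaws, within the pads' length; the fingertips stand 19 mm ahead of it and the grasp point (between the pads) is the TCP (nose_length is the distance from the TCP to the fingertips, in m); z points along the fingers, y is the direction in which the jaws open and shut (so a half turn about z gives the same grasp; the last joint's range is limited). The gripper opens to 85 mm and grips with 20 to 120 N. Pads are 22 mm wide; open, the fingers measure 114 mm over their backs; the gripper's body (76 mm by 85 mm) begins 54 mm behind the grasp point. The pads swing forward as they close: fully open they stand 13 mm farther back than shut.
Start: joints at [1.124, 0.276, 1.505, -0, 1.361, -0.121], TCP at [0.184, 0.545, 0.25] pointing down, gripper open.
Joint ranges: [-2.89, 2.89], [-0.75, 2.08], [0.22, 2.7], [-1.18, 4.32], [0.11, 2.71], [-2.7, 2.7]. Speed limits (rad/s): [2.57, 2.57, 3.14, 3.14, 3.14, 3.14].

## Interface

Orientations are given as a unit quaternion [w, x, y, z].
In Python, from rig import * gives the robot as it stands.
- The arm moves only by the shell command python3 -m jog 'ROWS' [OPENING] [FORCE]. ROWS is JSON, one flat list of numbers, 6 for each row, row after row: the shift along the tool's x, y, z in mm, then the turn, a rotation vector about the tool's x, y, z in degrees. In form: [tx, ty, tz, wx, wy, wz, tx, ty, tz, wx, wy, wz, ...]. A call has 1 to 10 rows; each row is the pose to reach, as a shift and turn from the pose commanded when the call began, along the tool's axes at that moment; what a row does not reach only later rows make up. A row lasts 1/8 s, in which the tool goes at most 62.5 mm and 10.7 degrees, less where a joint would pass 70% of its speed; a pose out of reach is approached as far as the arm can. A call with a gripper value outside its range is refused whole. OPENING is the closure, from 0 (fully open) to 1 (shut), set as the call begins (- or left out, the last holds). The fingers move at their own pace and stop on an object; FORCE is the grip in N (left out, the last holds). Time passes only in rows, so rows that repeat a pose let the fingers close. It gives the time, the measured TCP pose, the force and the opening at its end, in the units of the state.
- get_state(): the state, without advancing time (a new reading comes with each control period).
- get_image(name): name is "scene" or "top"; returns a dict with "frame" (384x512x3 uint8, red, green, blue), "camera_matrix" (3x3 intrinsics, pixels), "rvec" (rotation vector, rad) and "tvec" (3), from world to camera coordinates, as OpenCV has them. Camera axes: x right, y down, z forward; pixel columns grow to the right and rows downward; lengths in m; the calibration is good to about 2 mm. A picture is of the moment at which its call begins. There is no depth.
- sign_off(): hands the job in, once; it reports no verdict.
The state is a dict: "clock": time; "qpos": joint angles; "qd": joint speeds; "effort": joint torques, N m; "position": TCP position; "ee_rot": TCP orientation; "contact_force": force on the tool from outside, world axes, zero at the start; "moment": the same for the moment, N m; "width": finger opening in m.
Only numpy, scipy, OpenCV 4.12 (cv2) and the standard library are available. Lean on these libraries where they do the work, as an engineer would, in place of code of your own. Each camera call takes 0.05 s, during which the arm holds its last target.

## Working session

There is one attempt and no reset: what is moved stays moved. The work goes in short steps, Python scripts to look and compute and a shell command to move; the robot and the scene stay as the last step left them, time stands still between calls to the robot, and variables do not carry over. Pictures are saved under pics/ and viewed, and the job is handed in when it is done.

```bash
mkdir -p pics; ls
python3 - <<'E'
from rig import *
import cv2
s=get_state(); print(s)
for n in("scene","top"):
    d=get_image(n); cv2.imwrite(f"pics/{n}0.png",d["frame"][:,:,::-1]); print(n,d["camera_matrix"],d["rvec"],d["tvec"])
E
```

```text
pics
{'clock': 0.0, 'qpos': array([ 1.12399225e+00,  2.76612382e-01,  1.50613487e+00, -7.72400733e-06,
        1.36070279e+00, -1.21023059e-01]), 'qd': array([ 1.21537910e-03,  9.58932239e-04, -7.12652751e-04,  2.25268104e-03,
        5.56209896e-05, -2.28427201e-04]), 'effort': array([-6.92501708e-04, -4.16774976e+01, -2.45811921e+01, -1.73593376e-04,
        1.08361157e-02,  1.42743588e-05]), 'position': array([0.18383309, 0.54429976, 0.24942908]), 'ee_rot': array([-2.56516521e-04,  1.62170260e-01,  9.86762355e-01, -8.92575897e-04]), 'contact_force': array([ 0.22960484, -0.21008184,  0.52571099]), 'moment': array([ 0.01706583,  0.03770398, -0.01146518]), 'width': 0.08559470128427543}
scene [[444.90370734   0.         255.34794495]
 [  0.         444.90370734 193.53383989]
 [  0.           0.           1.        ]] [ 1.2987924   2.04461616 -1.06099843] [ 0.11021116 -0.26104879  1.44847326]
top [[471.59544966   0.         254.82801651]
 [  0.         471.59544966 191.23017115]
 [  0.           0.           1.        ]] [ 2.14953295 -2.16357852  0.12910949] [0.13081501 0.52249965 1.07624035]
```

View pics/scene0.png

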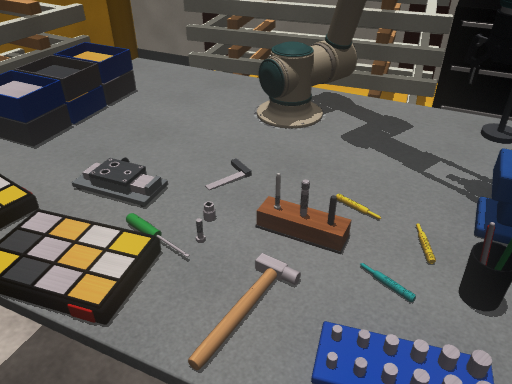

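View pics/top0.png

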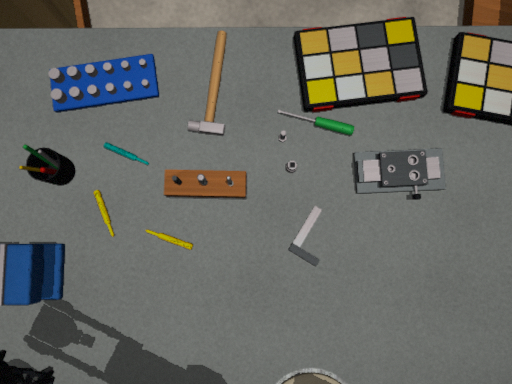

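```bash
cat > h.py <<'E'
import numpy as np, cv2
from rig import *
def proj(d,P):
    return cv2.projectPoints(np.asarray(P,float).reshape(-1,1,3),d["rvec"],d["tvec"],d["camera_matrix"],None)[0].reshape(-1,2)
def back(d,uv,z):
    R=cv2.Rodrigues(d["rvec"])[0]; c=-R.T@d["tvec"]
    r=R.T@np.linalg.inv(d["camera_matrix"])@np.array([uv[0],uv[1],1.]); return c+r*(z-c[2])/r[2]
def crop(d,u0,v0,u1,v1,f,name):
    im=d["frame"][v0:v1,u0:u1,::-1]; cv2.imwrite("pics/"+name,cv2.resize(im,None,fx=f,fy=f,interpolation=cv2.INTER_CUBIC))
E
python3 - <<'E'
from h import *
d=get_image("top"); s=get_image("scene")
R=cv2.Rodrigues(d["rvec"])[0];print("cam",-R.T@d["tvec"])
R=cv2.Rodrigues(s["rvec"])[0];print("cam",-R.T@s["tvec"])
crop(d,155,155,255,210,8,"a.png");crop(d,345,140,455,205,7,"b.png")
crop(s,250,165,355,250,7,"c.png");crop(s,65,145,175,210,7,"d.png")
for uv in [(177,180),(201,180),(229,181),(413,160),(391,169),(413,175)]: print(uv,back(d,uv,.045),back(d,uv,.052))
E
```

```text
cam [0.38758843 0.12434733 1.13257436]
cam [1.25365692 0.4690329  0.62186834]
(177, 180) [0.54938608 0.30869114 0.045     ] [0.54834469 0.30750464 0.052     ]
(201, 180) [0.54900426 0.2527038  0.045     ] [0.54796533 0.25187766 0.052     ]
(229, 181) [0.54620399 0.18741019 0.045     ] [0.54518308 0.18700429 0.052     ]
(413, 160) [ 0.59291628 -0.24319919  0.045     ] [ 0.59159472 -0.24083353  0.052     ]
(391, 169) [ 0.5719336  -0.19088648  0.045     ] [ 0.57074709 -0.18885752  0.052     ]
(413, 175) [ 0.55741074 -0.24151896  0.045     ] [ 0.55631771 -0.23916412  0.052     ]
```

View pics/a.png

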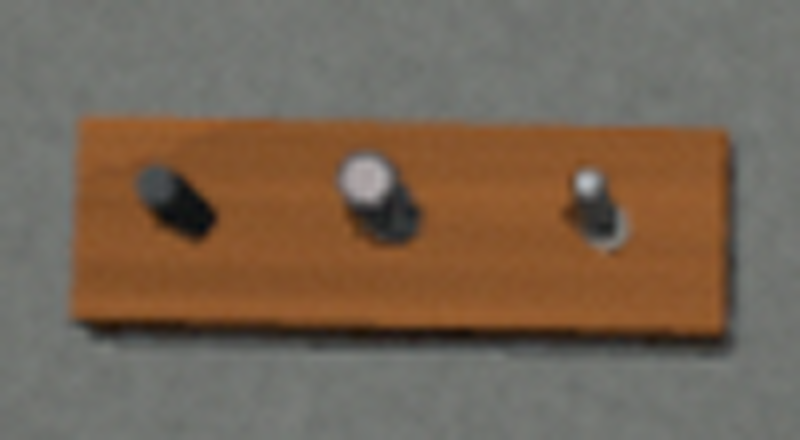

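View pics/b.png

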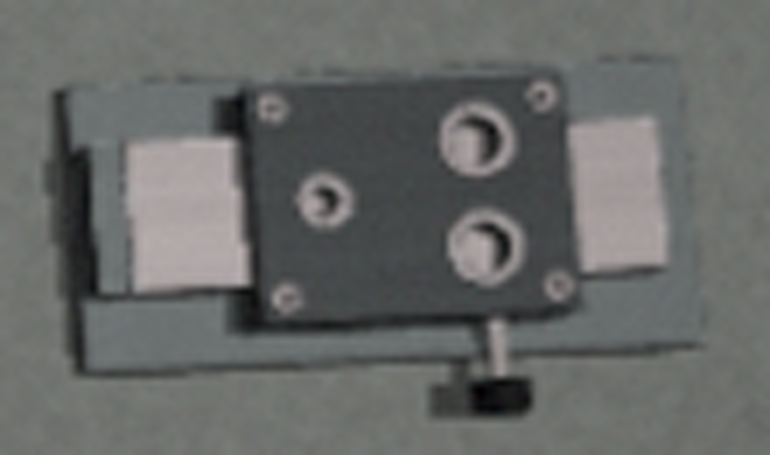

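View pics/c.png

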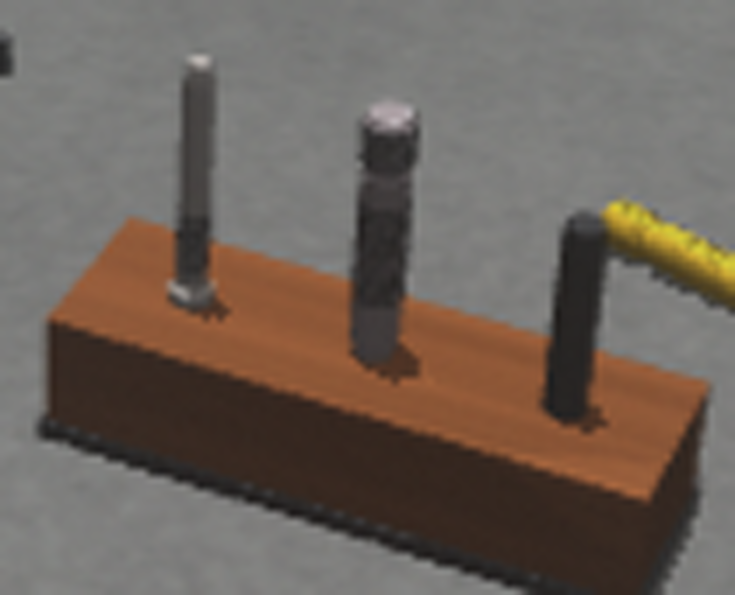

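View pics/d.png

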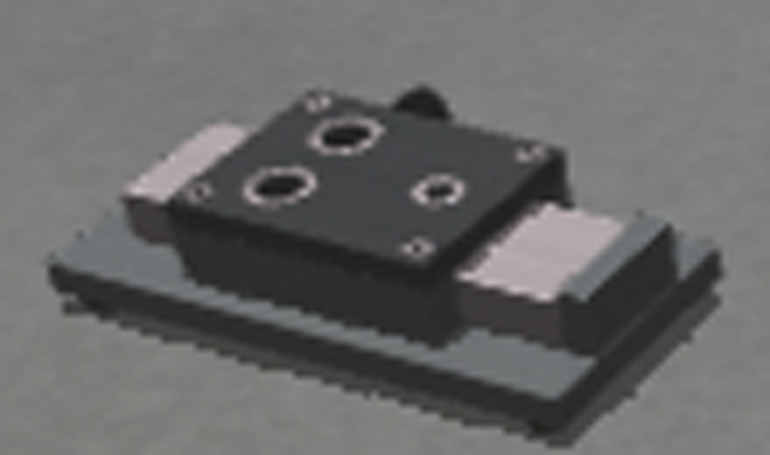

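```bash
cat > fit.py <<'E'
from h import *
from scipy.optimize import least_squares
T=get_image("top");S=get_image("scene")
def px(l,f,u0,v0): return [((x+.5)/f-.5+u0,(y+.5)/f-.5+v0) for x,y in l]
def fit(model,obs,x0):
    def xf(p):
        c,s=np.cos(p[2]),np.sin(p[2]); M=np.array(model,float)
        return np.c_[p[0]+c*M[:,0]-s*M[:,1],p[1]+s*M[:,0]+c*M[:,1],M[:,2]]
    def res(p):
        r=[]
        for d,idx,uv in obs: r.append((proj(d,xf(p)[idx])-np.array(uv)).ravel())
        return np.concatenate(r)
    o=least_squares(res,x0); return o.x,o.fun.reshape(-1,2).round(2),xf(o.x)
if __name__=="__main__":
    # block: model corners (+x,+y),(+x,-y),(-x,-y),(-x,+y)
    bm=[(.03,.095,.045),(.03,-.095,.045),(-.03,-.095,.045),(-.03,.095,.045)]
    a=px([(79,118),(728,130),(724,332),(72,320)],8,155,155)
    c=px([(650,500),(50,318),(130,218),(710,385)],7,250,165)
    for obs in ([(T,[0,1,2,3],a)],[(S,[0,1,2,3],c)],[(T,[0,1,2,3],a),(S,[0,1,2,3],c)]):
        r=fit(bm,obs,[.55,.25,0]);print("block",r[0].round(4),r[1].tolist())
    fm=[(.04,.053,.052),(.04,-.053,.052),(-.04,-.053,.052),(-.04,.053,.052),(0,.03,.052)]
    a=px([(243,85),(558,72),(578,312),(258,322),(325,201)],7,345,140)
    c=px([(430,268),(168,200),(315,90),(566,152),(438,190)],7,65,145)
    for obs in ([(T,range(5),a)],[(S,range(5),c)],[(T,range(5),a),(S,range(5),c)]):
        r=fit(fm,obs,[.57,-.22,0]);print("fix",r[0].round(4),r[1].tolist(),"bush",r[2][4].round(4))
    print("bush top",back(T,a[4],.052),"scene",back(S,c[4],.052))
    print("punch top",back(T,px([(367,180)],8,155,155)[0],.131),"scene",back(S,px([(390,115)],7,250,165)[0],.131))
E
python3 fit.py
```

```text
block [ 0.5427  0.2442 -0.025 ] [[0.02, -0.1], [0.11, -0.15], [0.07, 0.11], [-0.19, 0.13]]
block [ 0.5414  0.2442 -0.0245] [[-0.09, 0.18], [-0.3, 0.19], [0.25, -0.11], [0.15, -0.31]]
block [ 0.5423  0.2443 -0.0247] [[-0.03, 0.11], [0.06, 0.04], [0.03, 0.31], [-0.24, 0.34], [-0.19, 0.46], [-0.44, 0.42], [0.12, 0.1], [0.06, -0.05]]
fix [ 0.5735 -0.2173  0.0296] [[-0.07, -0.05], [0.36, 0.17], [0.28, -0.14], [0.14, 0.08], [-0.71, -0.06]] bush [ 0.5726 -0.1873  0.052 ]
fix [ 0.5733 -0.2194  0.0486] [[-0.38, -0.12], [-0.11, 0.18], [0.05, 0.01], [-0.08, -0.45], [0.53, 0.36]] bush [ 0.5719 -0.1895  0.052 ]
fix [ 0.5738 -0.218   0.0368] [[0.12, -0.02], [0.53, -0.12], [0.69, -0.44], [0.59, 0.11], [-0.39, -0.1], [-0.34, 0.22], [0.24, 0.24], [0.69, 0.14], [0.31, -0.06], [0.8, 0.66]] bush [ 0.5727 -0.188   0.052 ]
bush top [ 0.57242628 -0.18892741  0.052     ] scene [ 0.57110994 -0.19163181  0.052     ]
punch top [0.54262761 0.24381219 0.131     ] scene [0.54301117 0.2438692  0.131     ]
```

```bash
cat > go.py <<'E'
import sys
from h import *
from scipy.spatial.transform import Rotation as Ro
# usage: go.py x y z [jaw angle deg]: shift/turn from measured pose to target, tool straight down
def st():
    s=get_state(); q=s["ee_rot"]; return s,Ro.from_quat([q[1],q[2],q[3],q[0]])
def want(x,y,z,a,s=None):
    s,R=st(); a=np.radians(a)
    ty=np.array([np.cos(a),np.sin(a),0]);tz=np.array([0,0,-1.]);W=Ro.from_matrix(np.c_[np.cross(ty,tz),ty,tz])
    d=R.inv().apply(np.array([x,y,z])-s["position"])*1000
    r=np.degrees((R.inv()*W).as_rotvec())
    return s,R,d,r
if __name__=="__main__":
    v=[float(k) for k in sys.argv[1:]]
    s,R,d,r=want(*v); M=R.as_matrix()
    print("t",s["clock"],"pos",s["position"].round(4),"yaxis",M[:,1].round(4),"z",M[:,2].round(4),"F",s["contact_force"].round(2),"M",s["moment"].round(3),"w",round(s["width"],4),"q",s["qpos"].round(3))
    print("shift",d.round(2),"turn",r.round(2))
E
python3 go.py .5425 .244 .22 -1.4
```

```text
t 0.3 pos [0.184  0.5446 0.25  ] yaxis [ 3.200e-01  9.474e-01 -6.000e-04] z [-2.e-04 -5.e-04 -1.e+00] F [0.22 0.55 0.09] M [0.085 0.002 0.045] w 0.0853 q [ 1.124  0.276  1.505 -0.     1.361 -0.121]
shift [-435.87 -170.07   30.09] turn [-3.000e-02  2.000e-02  7.274e+01]
```

```bash
python3 -m jog '[-30,-12,0,0,0,6,-85,-34,5,0,0,16,-145,-57,10,0,0,26,-205,-80,15,0,0,36,-265,-104,20,0,0,46,-325,-127,25,0,0,56,-380,-149,30,0,0,65,-420,-164,30,0,0,72,-436,-170,30,0,0,72.7,-436,-170,30,0,0,72.7]' 0.4 30; python3 go.py .5425 .244 .087 -1.4
```

```text
clock: 1.55
position: [0.5429, 0.2438, 0.22]
ee_rot: [-0.0, 0.716, 0.698, -0.0]
contact_force: [-0.0, -1.2, 0.8]
width: 0.0514
t 1.55 pos [0.5429 0.2438 0.22  ] yaxis [ 9.997e-01 -2.460e-02 -9.000e-04] z [-9.e-04  5.e-04 -1.e+00] F [-0.04 -1.16  0.75] M [-0.002  0.008 -0.009] w 0.0514 q [3.050e-01 3.240e-01 1.511e+00 1.000e-03 1.308e+00 3.290e-01]
shift [ 9.0000e-02 -3.2000e-01  1.3303e+02] turn [-0.05 -0.03 -0.01]
```

```bash
python3 -m jog '[0,0,25,0,0,0,0,0,65,0,0,0,0,0,100,0,0,0,0,0,120,0,0,0,0,0,130,0,0,0,0,-0.3,133,0,0,0,0,-0.3,133,0,0,0]'
python3 - <<'E'
from h import *
T=get_image("top");S=get_image("scene")
crop(T,155,130,255,210,7,"a1.png");crop(S,250,120,355,250,5,"c1.png")
E
python3 go.py .5425 .244 .087 -1.4
```

```text
clock: 2.42
position: [0.5425, 0.2448, 0.0881]
ee_rot: [0.0, 0.715, 0.699, 0.001]
contact_force: [-0.2, 1.1, -0.1]
width: 0.0511
t 2.525 pos [0.5429 0.2446 0.0883] yaxis [ 0.9997 -0.0236  0.0018] z [ 1.8e-03  8.0e-04 -1.0e+00] F [ 0.17 -0.06  1.03] M [-0.003  0.037  0.017] w 0.0513 q [0.306 0.435 1.693 0.    1.011 0.33 ]
shift [-0.59 -0.39  1.33] turn [ 0.1  -0.05  0.05]
```

View pics/c1.png

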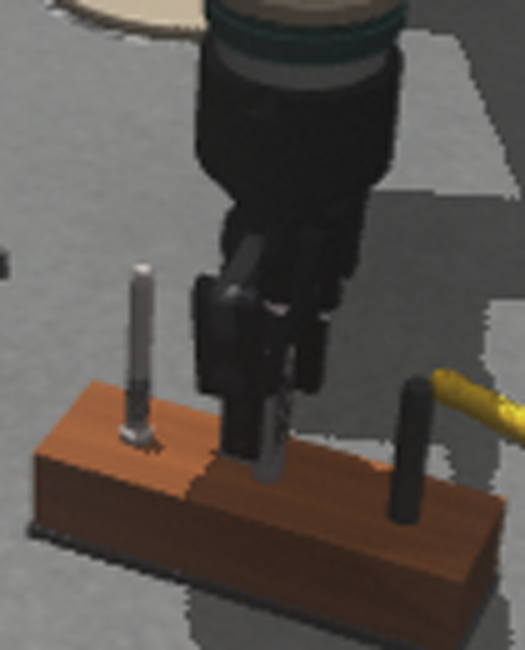

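View pics/a1.png

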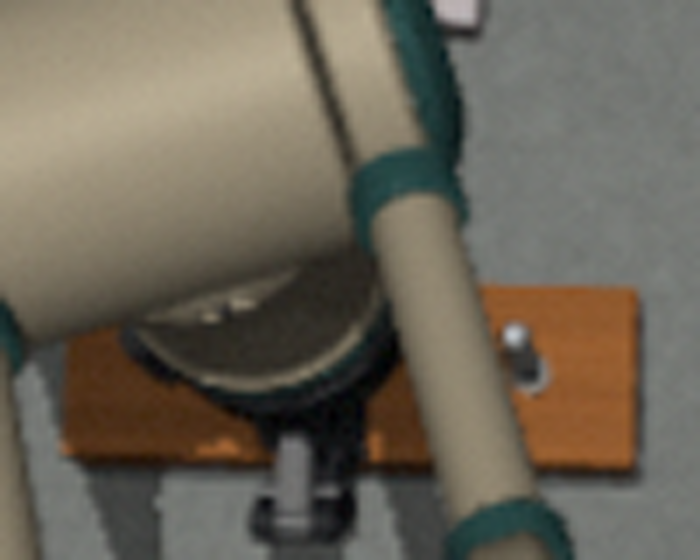

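```bash
python3 -m jog '[0,0,0,0,0,0,0,0,0,0,0,0,0,0,0,0,0,0,0,0,0,0,0,0,0,0,0,0,0,0,0,0,0,0,0,0,0,0,0,0,0,0]' 1 80; python3 go.py .5425 .244 .087 -1.4
```

```text
clock: 3.4
position: [0.5427, 0.2442, 0.0878]
ee_rot: [0.0, 0.715, 0.699, 0.0]
contact_force: [-1.2, 0.0, 5.1]
width: 0.0122
t 3.4 pos [0.5427 0.2442 0.0878] yaxis [ 9.997e-01 -2.390e-02  9.000e-04] z [ 9.e-04  2.e-04 -1.e+00] F [-1.16  0.04  5.1 ] M [-0.088  0.105 -0.047] w 0.0122 q [ 0.306  0.436  1.694 -0.     1.011  0.33 ]
shift [-0.23 -0.21  0.81] turn [ 0.05 -0.01  0.03]
```

```bash
python3 -m jog '[0,0,0,0,0,0,0,0,0,0,0,0]'
python3 - <<'E'
from h import *
S=get_image("scene")
crop(S,250,120,355,250,6,"c2.png")
E
python3 go.py .5425 .244 .087 -1.4
```

```text
clock: 3.65
position: [0.5427, 0.2442, 0.0878]
ee_rot: [0.0, 0.715, 0.699, 0.0]
contact_force: [0.0, 0.2, 5.8]
width: 0.0125
t 3.7 pos [0.5427 0.2442 0.0878] yaxis [ 9.997e-01 -2.380e-02  9.000e-04] z [ 9.e-04  2.e-04 -1.e+00] F [-0.46  0.52  5.07] M [-0.116  0.162 -0.008] w 0.0127 q [ 0.306  0.436  1.694 -0.     1.011  0.33 ]
shift [-0.25 -0.22  0.82] turn [ 0.05 -0.01  0.04]
```

View pics/c2.png

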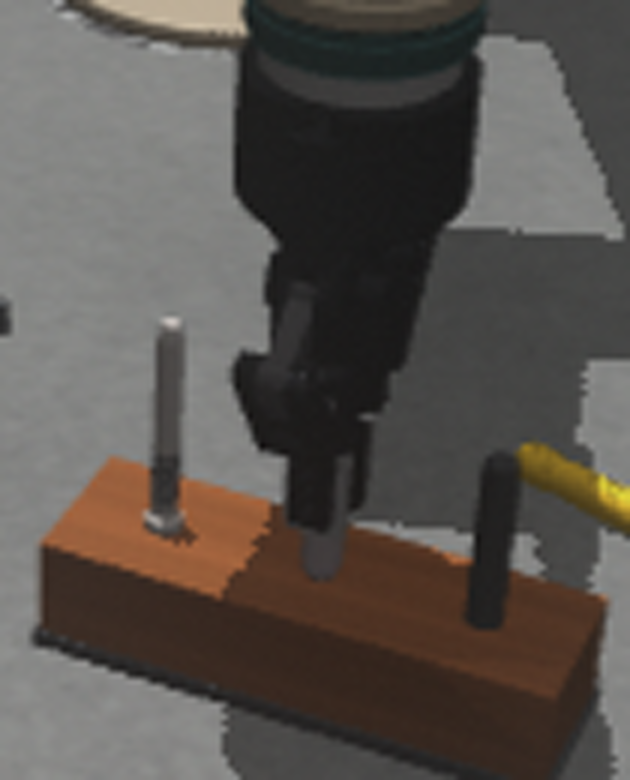

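```bash
python3 -m jog '[0,0,-3,0,0,0,0,0,-12,0,0,0,0,0,-27,0,0,0,0,0,-45,0,0,0,0,0,-70,0,0,0,0,0,-100,0,0,0,0,0,-130,0,0,0,0,0,-150,0,0,0,0,0,-155,0,0,0,0,0,-155,0,0,0]'
python3 - <<'E'
from h import *
S=get_image("scene")
crop(S,250,80,355,230,5,"c3.png")
E
python3 go.py .572 -.189 .243 -1.4
```

```text
clock: 4.95
position: [0.5418, 0.2441, 0.2424]
ee_rot: [-0.0, 0.715, 0.699, -0.0]
contact_force: [-0.1, 0.5, -1.5]
width: 0.0126
t 5.0 pos [0.5416 0.244  0.2417] yaxis [ 0.9997 -0.0239 -0.0017] z [-1.8e-03 -4.0e-04 -1.0e+00] F [ 0.24 -0.47 -2.12] M [-0.052 -0.002 -0.004] w 0.0125 q [0.306 0.31  1.477 0.    1.357 0.33 ]
shift [-432.14   40.68   -1.21] turn [-0.1   0.02  0.03]
```

View pics/c3.png

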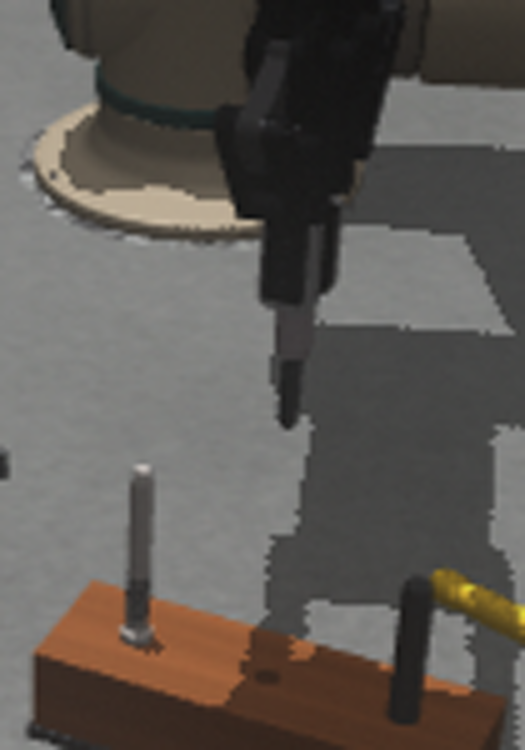

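```bash
python3 -m jog '[-25,2,0,0,0,0,-75,7,0,0,0,0,-130,12,0,0,0,0,-190,18,0,0,0,0,-250,24,0,0,0,0,-310,29,0,0,0,0,-365,34,0,0,0,0,-408,38,0,0,0,0,-430,40,0,0,0,0,-432,40.5,0,0,0,0]';python3 -m jog '[0,0,0,0,0,0]'
python3 - <<'E'
from h import *
S=get_image("scene");T=get_image("top")
crop(S,60,40,180,210,4,"c4.png");crop(T,345,100,455,205,5,"t4.png")
s=get_state();p=s["position"];print(p)
for dz in (-.019,-.042,-.0715,-.076): print(dz,proj(S,p+[0,0,dz]))
E
python3 go.py .572 -.189 .243 -1.4
```

```text
clock: 6.25
position: [0.5722, -0.1891, 0.2412]
ee_rot: [-0.001, 0.716, 0.698, -0.0]
contact_force: [-0.0, 0.7, -2.2]
width: 0.0122
clock: 6.38
position: [0.5724, -0.1871, 0.2419]
ee_rot: [-0.001, 0.715, 0.699, 0.0]
contact_force: [0.1, 0.6, -1.9]
width: 0.0121
[ 0.57251551 -0.18683394  0.24228028]
-0.019 [[115.23205584 105.55480325]]
-0.042 [[117.15315473 115.32635589]]
-0.0715 [[119.54200311 127.47708788]]
-0.076 [[119.89922306 129.29406542]]
t 6.475 pos [ 0.5725 -0.1868  0.2423] yaxis [ 9.998e-01 -2.200e-02 -3.000e-04] z [-3.0e-04  1.1e-03 -1.0e+00] F [-0.48  0.79 -0.75] M [ 0.029 -0.002  0.023] w 0.0127 q [-4.310e-01  3.220e-01  1.458e+00  1.000e-03  1.363e+00 -4.100e-01]
shift [-2.18 -0.47 -0.72] turn [-0.02 -0.06  0.14]
```

View pics/c4.png

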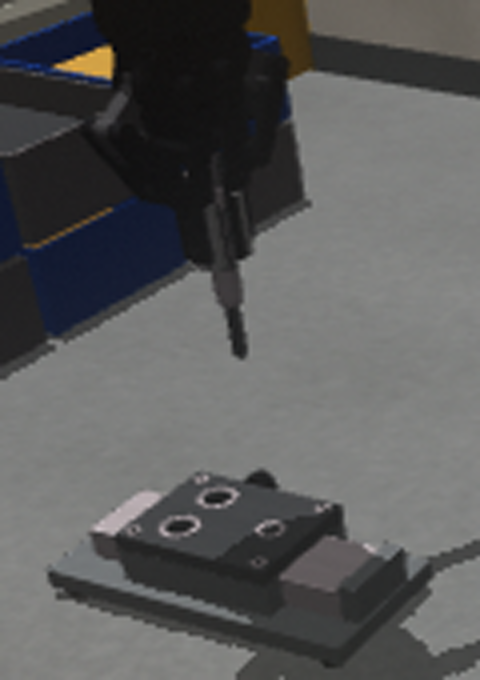

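View pics/t4.png

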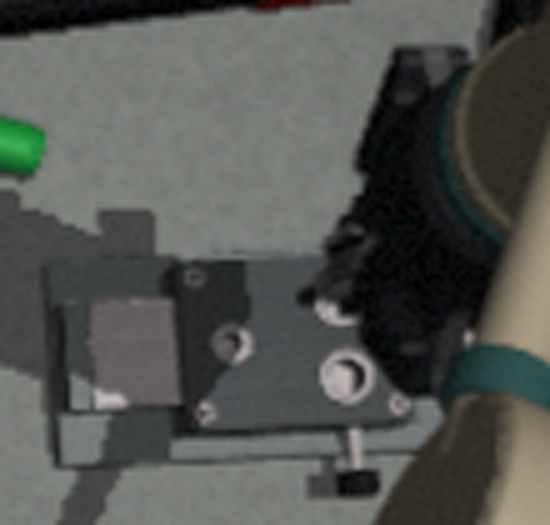

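```bash
python3 - <<'E'
import cv2
a=cv2.imread("pics/top0.png");b=cv2.imread("pics/scene0.png")
cv2.imwrite("pics/e.png",cv2.resize(a[155:183,375:407],None,fx=16,fy=16,interpolation=cv2.INTER_NEAREST))
cv2.imwrite("pics/f.png",cv2.resize(b[160:184,112:144],None,fx=16,fy=16,interpolation=cv2.INTER_NEAREST))
E
python3 -m jog '[0,0,0,0,0,0,0,0,0,0,0,0]'; python3 go.py .572 -.189 .243 -1.4
```

```text
clock: 6.72
position: [0.5726, -0.1878, 0.2425]
ee_rot: [0.0, 0.715, 0.699, 0.0]
contact_force: [1.9, -0.2, -1.1]
width: 0.0126
t 6.725 pos [ 0.5726 -0.1878  0.2425] yaxis [ 9.997e-01 -2.270e-02  3.000e-04] z [ 3.e-04  1.e-04 -1.e+00] F [ 1.93 -0.24 -1.06] M [ 0.017 -0.001 -0.005] w 0.0126 q [-0.432  0.322  1.458  0.     1.362 -0.41 ]
shift [-1.18 -0.61 -0.52] turn [ 0.01 -0.01  0.1 ]
```

View pics/e.png

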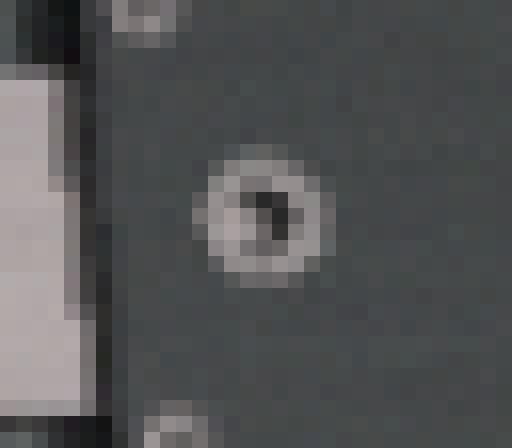

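View pics/f.png

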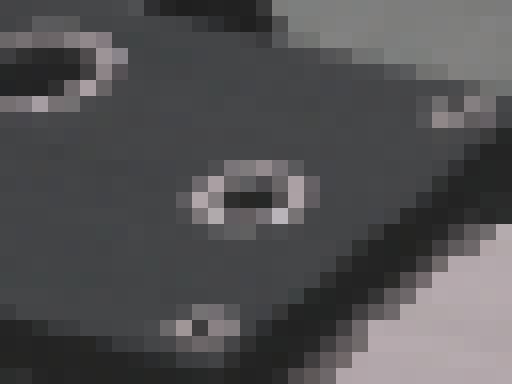

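Run:
```python
from h import *
T=get_image("top");S=get_image("scene")
def ring(fn,u,v,ru,rv):
    a=cv2.imread(fn,0).astype(float)[v-rv:v+rv+1,u-ru:u+ru+1]; bg=np.median(a); w=np.clip(a-bg-8,0,40)
    yy,xx=np.mgrid[v-rv:v+rv+1,u-ru:u+ru+1]
    # ellipse fit by weighted outer extents
    return (w*xx).sum()/w.sum(),(w*yy).sum()/w.sum()
t=ring("pics/top0.png",391,168,7,7);s=ring("pics/scene0.png",127,172,6,4)
print(t,s)
for uv in (t,(390.97,168.1)): print("top",back(T,uv,.052))
for uv in (s,(127.1,171.9)): print("scene",back(S,uv,.052))
p=get_state()["position"]; print(p,proj(S,p-[0,0,.076])); crop(S,105,110,135,138,16,"g.png")
# px per mm
print(back(S,(128.1,171.9),.052)-back(S,(127.1,171.9),.052),back(S,(127.1,172.9),.052)-back(S,(127.1,171.9),.052))
```

```text
(np.float64(390.9131455399061), np.float64(168.19659624413146)) (np.float64(127.10984848484848), np.float64(171.72348484848484))
top [ 0.57263722 -0.18873482  0.052     ]
top [ 0.57286346 -0.18887605  0.052     ]
scene [ 0.57117637 -0.19167713  0.052     ]
scene [ 0.57181902 -0.19119608  0.052     ]
[ 0.57264807 -0.18823137  0.24243145] [[119.34958943 129.1366335 ]]
[-0.00101241  0.00216526  0.        ] [0.00356983 0.00283473 0.        ]
```

View pics/g.png

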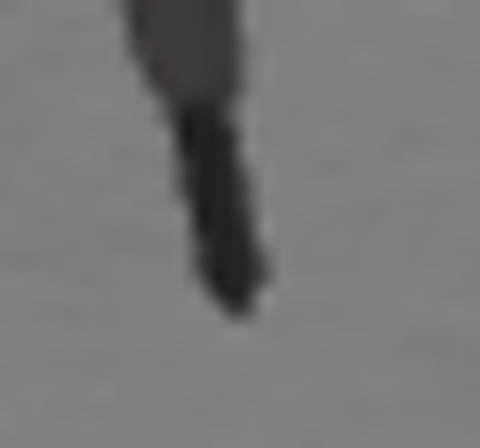

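```bash
python3 go.py .572 -.190 .134 -1.4; python3 -m jog '[-1,-0.5,10,0,0,0,-2,-0.6,35,0,0,0,-2,-0.6,60,0,0,0,-2,-0.6,85,0,0,0,-2,-0.6,100,0,0,0,-2,-0.6,107,0,0,0,-2,-0.6,108,0,0,0,-2,-0.6,108,0,0,0,-2,-0.6,108,0,0,0]'; python3 go.py .572 -.190 .134 -1.4
python3 - <<'E'
from h import *
S=get_image("scene"); p=get_state()["position"]; print(p,proj(S,p-[0,0,.076]),proj(S,[.572,-.19,.052])); crop(S,108,145,146,181,16,"g1.png")
T=get_image("top");crop(T,345,100,455,205,5,"t5.png")
E
```

```text
t 6.825 pos [ 0.5726 -0.1882  0.2424] yaxis [ 9.997e-01 -2.330e-02  2.000e-04] z [ 2.e-04  0.e+00 -1.e+00] F [-0.46  0.29 -1.88] M [0.042 0.031 0.013] w 0.0126 q [-0.433  0.322  1.457  0.     1.362 -0.41 ]
shift [ -1.79  -0.63 108.43] turn [ 0.01 -0.    0.07]
clock: 7.95
position: [0.5724, -0.1909, 0.1351]
ee_rot: [0.001, 0.715, 0.699, 0.0]
contact_force: [-0.1, 0.1, -1.4]
width: 0.0124
t 7.95 pos [ 0.5724 -0.1909  0.1351] yaxis [ 0.9997 -0.0238  0.0016] z [ 1.6e-03 -6.0e-04 -1.0e+00] F [-0.09  0.08 -1.41] M [ 0.006 -0.032  0.   ] w 0.0124 q [-0.437  0.4    1.617  0.     1.123 -0.413]
shift [ 0.84 -0.46  1.13] turn [0.09 0.03 0.03]
[ 0.57233931 -0.1908405   0.13506662] [[126.58224404 169.52891364]] [[127.45461013 172.05077637]]
```

View pics/g1.png

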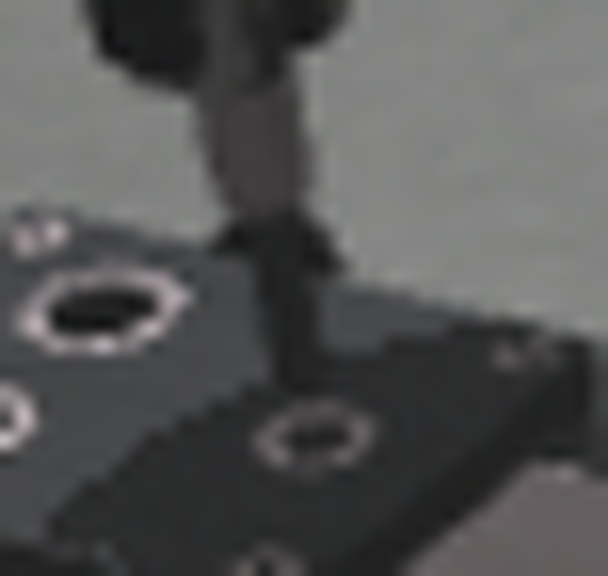

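View pics/t5.png

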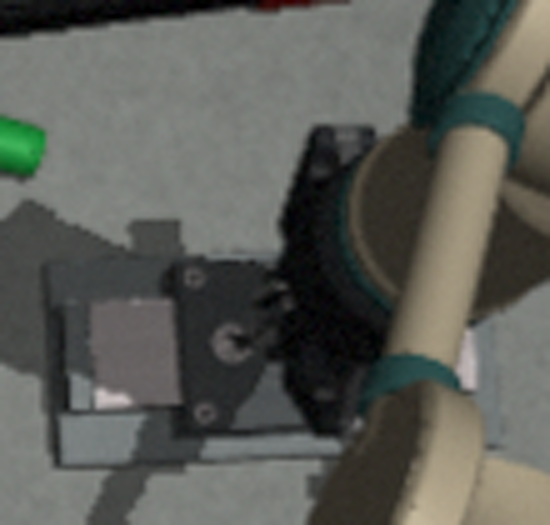

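```bash
cat > zz.py <<'E'
from h import *
import sys
n=sys.argv[1]
S=get_image("scene");T=get_image("top");s=get_state();p=s["position"]
def z(d,u0,v0,u1,v1,hi):
    im=d["frame"][v0:v1,u0:u1,::-1].astype(float); im=np.clip(im/hi,0,1)**.6*255
    return cv2.resize(im.astype(np.uint8),None,fx=16,fy=16,interpolation=cv2.INTER_CUBIC)
a=z(S,115,158,139,180,140);b=z(T,380,156,404,178,140)
cv2.imwrite("pics/"+n,np.hstack([a,b]))
print("scene tip pred",(proj(S,p-[0,0,.076])[0]-[115,158]+.5)*16,"top tip pred",(proj(T,p-[0,0,.076])[0]-[380,156]+.5)*16+[384,0])
print(p,s["contact_force"])
E
python3 zz.py z1.png
```

```text
scene tip pred [195.83138842 194.39981814] top tip pred [593.10814088 198.8293685 ]
[ 0.57210364 -0.19065143  0.13464334] [-0.18537512 -0.226438   -1.6459574 ]
```

View pics/z1.png

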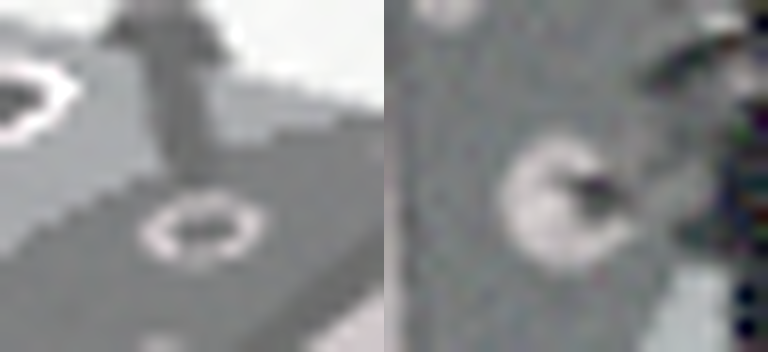

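```bash
python3 -m jog '[0,0,2,0,0,0,0,0,4,0,0,0,0,0,6,0,0,0,0,0,7,0,0,0,0,0,8,0,0,0,0,0,8,0,0,0]';  python3 go.py .572 -.190 .134 -1.4; python3 zz.py z2.png
```

```text
clock: 8.9
position: [0.5721, -0.1906, 0.1263]
ee_rot: [0.0, 0.716, 0.699, 0.0]
contact_force: [0.0, 0.6, -2.4]
width: 0.0123
t 8.9 pos [ 0.5721 -0.1906  0.1263] yaxis [ 9.997e-01 -2.390e-02  3.000e-04] z [ 3.e-04  1.e-04 -1.e+00] F [ 0.01  0.63 -2.36] M [ 0.044 -0.018  0.026] w 0.0123 q [-0.437  0.408  1.629  0.     1.105 -0.413]
shift [ 0.59 -0.1  -7.71] turn [ 0.02 -0.01  0.03]
scene tip pred [205.7615422 241.4367082] top tip pred [576.351986   209.05936151]
[ 0.5720414  -0.19059287  0.12633982] [ 1.54322225 -0.25291982 -1.12691368]
```

View pics/z2.png

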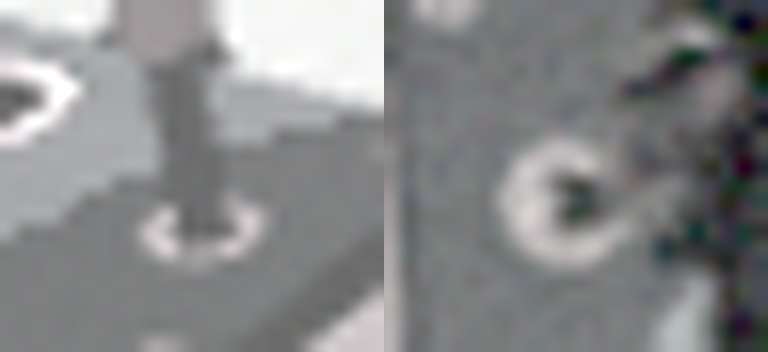

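```bash
python3 -m jog '[0,0,1,0,0,0,0,0,2,0,0,0,0,0,2,0,0,0]';python3 -m jog '[0,0,1,0,0,0,0,0,2,0,0,0,0,0,2,0,0,0]';python3 -m jog '[0,0,1,0,0,0,0,0,1,0,0,0]';  python3 go.py .572 -.190 .134 -1.4
```

```text
clock: 9.38
position: [0.5726, -0.1905, 0.1247]
ee_rot: [0.001, 0.716, 0.699, 0.001]
contact_force: [1.3, 1.2, 2.5]
width: 0.0126
clock: 9.75
position: [0.5726, -0.1906, 0.1229]
ee_rot: [0.001, 0.716, 0.699, 0.001]
contact_force: [1.1, 2.2, 5.0]
width: 0.0125
clock: 10.0
position: [0.5726, -0.1906, 0.1219]
ee_rot: [0.001, 0.716, 0.699, 0.001]
contact_force: [2.2, 2.0, 5.3]
width: 0.0127
t 10.0 pos [ 0.5726 -0.1906  0.1219] yaxis [ 0.9997 -0.024   0.0017] z [ 0.0017 -0.     -1.    ] F [2.19 1.99 5.28] M [ 0.478 -0.403 -0.019] w 0.0127 q [-4.370e-01  4.120e-01  1.634e+00  1.000e-03  1.094e+00 -4.130e-01]
shift [  0.58  -0.6  -12.15] turn [0.1  0.   0.02]
```

```bash
python3 -m jog '[0,0,-2,0,0,0,1.3,0.8,-3,0,0,0,1.3,0.8,-3,0,0,0]';python3 -m jog '[0,0,1,0,0,0,0,0,2,0,0,0,0,0,2,0,0,0]'; python3 go.py .572 -.190 .134 -1.4;python3 -m jog '[0,0,1,0,0,0,0,0,1,0,0,0]';  python3 go.py .572 -.190 .134 -1.4
```

```text
clock: 10.38
position: [0.5727, -0.1898, 0.1241]
ee_rot: [0.0, 0.715, 0.699, -0.0]
contact_force: [1.1, -0.2, 2.1]
width: 0.0124
clock: 10.75
position: [0.5729, -0.1894, 0.1218]
ee_rot: [-0.0, 0.716, 0.699, 0.0]
contact_force: [3.2, -0.1, -2.5]
width: 0.0121
t 10.75 pos [ 0.5729 -0.1894  0.1218] yaxis [ 0.9997 -0.024  -0.    ] z [ 0.e+00  2.e-04 -1.e+00] F [ 3.24 -0.13 -2.46] M [ 0.063 -0.703 -0.023] w 0.0121 q [-0.435  0.413  1.633  0.     1.096 -0.411]
shift [ -0.64  -0.85 -12.21] turn [-0.   -0.01  0.03]
clock: 11.0
position: [0.5729, -0.1894, 0.1211]
ee_rot: [0.0, 0.716, 0.699, 0.0]
contact_force: [3.4, -0.3, -1.0]
width: 0.0125
t 11.0 pos [ 0.5729 -0.1894  0.1211] yaxis [ 9.997e-01 -2.390e-02  2.000e-04] z [ 2.e-04  1.e-04 -1.e+00] F [ 3.45 -0.28 -0.95] M [ 0.104 -0.722  0.025] w 0.0125 q [-0.435  0.413  1.634  0.     1.094 -0.411]
shift [ -0.66  -0.87 -12.86] turn [ 0.01 -0.01  0.03]
```

```bash
python3 -m jog '[0,0.6,0,0,0,0,0,0.6,1,0,0,0,0,0.6,1,0,0,0]'; python3 go.py .572 -.190 .134 -1.4;python3 -m jog '[0,0,1,0,0,0,0,0,1,0,0,0]';  python3 go.py .572 -.190 .134 -1.4
```

```text
clock: 11.38
position: [0.5731, -0.1893, 0.1201]
ee_rot: [-0.0, 0.715, 0.699, -0.0]
contact_force: [1.5, 0.1, -1.5]
width: 0.0125
t 11.375 pos [ 0.5731 -0.1893  0.1201] yaxis [ 9.997e-01 -2.380e-02 -7.000e-04] z [-7.e-04  2.e-04 -1.e+00] F [ 1.52  0.08 -1.54] M [-0.002 -0.444  0.026] w 0.0125 q [-0.434  0.415  1.634 -0.     1.093 -0.41 ]
shift [ -0.7   -1.06 -13.89] turn [-0.04 -0.01  0.04]
clock: 11.62
position: [0.5731, -0.1893, 0.1191]
ee_rot: [-0.0, 0.715, 0.699, -0.0]
contact_force: [2.0, -0.5, 0.1]
width: 0.0125
t 11.625 pos [ 0.5731 -0.1893  0.1191] yaxis [ 9.997e-01 -2.390e-02 -6.000e-04] z [-6.e-04  2.e-04 -1.e+00] F [ 2.02 -0.53  0.12] M [ 0.022 -0.407  0.024] w 0.0125 q [-0.434  0.416  1.636 -0.     1.091 -0.41 ]
shift [ -0.67  -1.08 -14.89] turn [-0.03 -0.01  0.03]
```

```bash
python3 -m jog '[0,0.5,0,0,0,0,0,0.5,1,0,0,0,0,0.5,1,0,0,0]'; python3 go.py .572 -.190 .134 -1.4;python3 -m jog '[0,0,1,0,0,0,0,0,1,0,0,0]';  python3 go.py .572 -.190 .134 -1.4
```

```text
clock: 12.0
position: [0.5733, -0.1893, 0.1179]
ee_rot: [-0.001, 0.715, 0.699, -0.0]
contact_force: [0.4, 0.2, -1.5]
width: 0.0125
t 12.0 pos [ 0.5733 -0.1893  0.1179] yaxis [ 0.9997 -0.0238 -0.0013] z [-1.3e-03  4.0e-04 -1.0e+00] F [ 0.44  0.23 -1.5 ] M [-0.041 -0.109 -0.019] w 0.0125 q [-0.434  0.417  1.636 -0.     1.089 -0.41 ]
shift [ -0.77  -1.33 -16.08] turn [-0.08 -0.02  0.04]
clock: 12.25
position: [0.5735, -0.1893, 0.117]
ee_rot: [-0.0, 0.715, 0.699, -0.0]
contact_force: [-0.3, 0.3, -2.3]
width: 0.0127
t 12.25 pos [ 0.5735 -0.1893  0.117 ] yaxis [ 0.9997 -0.0238 -0.001 ] z [-1.e-03  4.e-04 -1.e+00] F [-0.27  0.29 -2.3 ] M [ 0.017  0.017 -0.064] w 0.0127 q [-0.434  0.418  1.637 -0.     1.087 -0.41 ]
shift [ -0.76  -1.46 -16.97] turn [-0.06 -0.02  0.04]
```

Free and centred in the bore. Feeling down for the bar.

```bash
for i in 1 2 3 4 5; do :; done; python3 -m jog '[0,0,1,0,0,0,0,0,1,0,0,0]';python3 -m jog '[0,0,1,0,0,0,0,0,1,0,0,0]';python3 -m jog '[0,0,1,0,0,0,0,0,1,0,0,0]'; python3 go.py .572 -.190 .134 -1.4
```

```text
clock: 12.5
position: [0.5737, -0.1893, 0.1161]
ee_rot: [-0.0, 0.715, 0.699, -0.0]
contact_force: [0.4, -0.2, -1.2]
width: 0.0122
clock: 12.75
position: [0.5739, -0.1894, 0.1155]
ee_rot: [0.0, 0.715, 0.699, 0.0]
contact_force: [-0.2, 0.0, 0.8]
width: 0.0128
clock: 13.0
position: [0.574, -0.1895, 0.1148]
ee_rot: [0.0, 0.715, 0.699, 0.0]
contact_force: [-0.7, 0.6, 2.6]
width: 0.0123
t 13.0 pos [ 0.574  -0.1895  0.1148] yaxis [ 9.997e-01 -2.380e-02  6.000e-04] z [ 6.e-04 -2.e-04 -1.e+00] F [-0.73  0.56  2.65] M [0.111 0.181 0.029] w 0.0123 q [-0.434  0.42   1.64   0.     1.081 -0.41 ]
shift [ -0.6   -1.97 -19.21] turn [0.03 0.01 0.03]
```

```bash
J='python3 -m jog'; python3 -m jog '[0,-0.1,1,0,0,0,0,-0.1,2,0,0,0]'; python3 -m jog '[0,0,1,0,0,0,0,0,2,0,0,0]'; python3 -m jog '[0,0,1,0,0,0,0,0,2,0,0,0]';  python3 go.py .572 -.190 .134 -1.4
```

```text
clock: 13.25
position: [0.5741, -0.1895, 0.1128]
ee_rot: [0.0, 0.715, 0.699, 0.0]
contact_force: [-1.3, 0.6, 6.3]
width: 0.0123
clock: 13.5
position: [0.5741, -0.1895, 0.1112]
ee_rot: [0.001, 0.715, 0.699, 0.0]
contact_force: [-2.0, 0.6, 8.4]
width: 0.0127
clock: 13.75
position: [0.5741, -0.1895, 0.1096]
ee_rot: [0.001, 0.715, 0.699, 0.0]
contact_force: [-2.1, 1.2, 12.1]
width: 0.0123
t 13.75 pos [ 0.5741 -0.1895  0.1096] yaxis [ 0.9997 -0.0238  0.0013] z [ 1.3e-03 -6.0e-04 -1.0e+00] F [-2.11  1.18 12.08] M [0.176 0.473 0.035] w 0.0123 q [-0.434  0.425  1.647  0.     1.068 -0.41 ]
shift [ -0.51  -2.08 -24.43] turn [0.08 0.03 0.04]
```

```bash
python3 -m jog '[0,-0.3,1,0,0,0]'; python3 -m jog '[0,0,1,0,0,0]'
```

```text
clock: 13.88
position: [0.574, -0.1896, 0.1088]
ee_rot: [0.001, 0.715, 0.699, 0.0]
contact_force: [-2.8, 0.7, 11.7]
width: 0.0125
clock: 14.0
position: [0.5741, -0.1896, 0.1081]
ee_rot: [0.001, 0.716, 0.699, 0.001]
contact_force: [-2.2, 1.1, 12.8]
width: 0.0126
```

```bash
python3 -m jog '[0,0,0.7,0,0,0]'
```

```text
clock: 14.12
position: [0.5741, -0.1896, 0.1076]
ee_rot: [0.001, 0.715, 0.699, 0.001]
contact_force: [-3.0, 1.5, 12.9]
width: 0.0123
```

```bash
python3 -m jog '[0,0,0.7,0,0,0]'
```

```text
clock: 14.25
position: [0.5742, -0.1896, 0.1072]
ee_rot: [0.001, 0.715, 0.699, 0.001]
contact_force: [-2.9, 1.4, 15.4]
width: 0.0123
```

```bash
python3 -m jog '[0,0,0.7,0,0,0]'
```

```text
clock: 14.38
position: [0.5742, -0.1896, 0.1068]
ee_rot: [0.001, 0.715, 0.699, 0.001]
contact_force: [-3.6, 1.6, 17.0]
width: 0.0127
```

```bash
python3 -m jog '[0,0,0.7,0,0,0]'
```

```text
clock: 14.5
position: [0.5742, -0.1897, 0.1064]
ee_rot: [0.001, 0.715, 0.699, 0.001]
contact_force: [-3.4, 1.4, 19.3]
width: 0.0125
```

Run:
```python
from h import *
S=get_image("scene"); s=get_state();p=s["position"];print(s["clock"],p,s["contact_force"])
crop(S,95,110,155,185,8,"g2.png")
for n,z in (("sh",p[2]-.042),("tip fingers",p[2]-.019),("mouth",.052),("bar",.04)): print(n,z,(proj(S,[p[0],p[1],z])[0]-[95,110]+.5)*8)
```

```text
14.55 [ 0.57422061 -0.18964694  0.10638763] [-3.3829917   1.90295273 17.23902276]
sh 0.06438763488854651 [252.80682449 468.95350618]
tip fingers 0.08738763488854652 [239.50443832 402.03442034]
mouth 0.052 [259.8335433  504.30217166]
bar 0.04 [266.55070907 538.09359727]
```

View pics/g2.png

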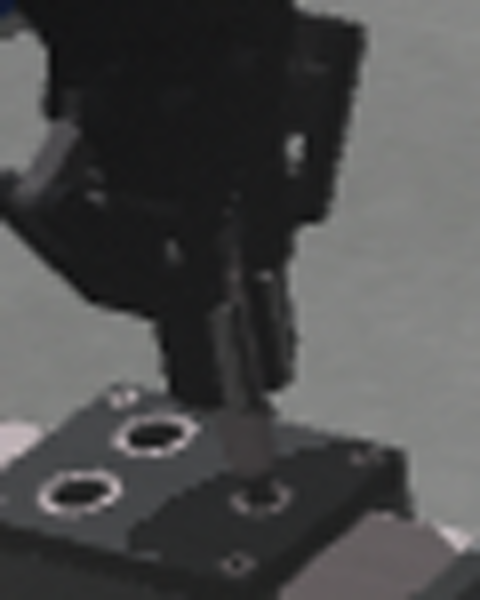

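```bash
python3 -m jog '[0.2,-0.6,0,0,0,0,0.2,-0.6,0,0,0,0]'; python3 go.py .572 -.190 .134 -1.4
```

```text
clock: 14.8
position: [0.574, -0.1896, 0.1063]
ee_rot: [0.002, 0.715, 0.699, 0.001]
contact_force: [-2.3, 1.2, 15.4]
width: 0.0123
t 14.8 pos [ 0.574  -0.1896  0.1063] yaxis [ 0.9997 -0.0239  0.0038] z [ 0.0038 -0.0015 -1.    ] F [-2.28  1.23 15.4 ] M [ 0.277  0.529 -0.002] w 0.0123 q [-0.434  0.427  1.653  0.     1.057 -0.41 ]
shift [ -0.51  -1.92 -27.73] turn [0.22 0.08 0.03]
```

```bash
python3 -m jog '[0.3,-0.6,0,0.2,0,0,0.3,-0.6,0.5,0.2,0,0]'; python3 go.py .572 -.190 .134 -1.4
```

```text
clock: 15.05
position: [0.5741, -0.1895, 0.1061]
ee_rot: [0.001, 0.715, 0.699, -0.0]
contact_force: [-1.4, 0.3, 16.3]
width: 0.0126
t 15.05 pos [ 0.5741 -0.1895  0.1061] yaxis [ 0.9997 -0.0238  0.0017] z [ 0.0017 -0.0019 -1.    ] F [-1.39  0.32 16.29] M [0.268 0.463 0.033] w 0.0126 q [-4.330e-01  4.280e-01  1.652e+00 -1.000e-03  1.059e+00 -4.090e-01]
shift [ -0.63  -2.03 -27.89] turn [0.1  0.11 0.03]
```

```bash
python3 -m jog '[0,-0.3,0.5,0.1,0,0]'
```

```text
clock: 15.18
position: [0.5741, -0.1895, 0.1056]
ee_rot: [0.001, 0.716, 0.699, -0.0]
contact_force: [-0.5, 2.3, 13.2]
width: 0.0125
```

```bash
python3 -m jog '[0,0,0.5,0,0,0]'
```

```text
clock: 15.3
position: [0.5739, -0.1894, 0.1042]
ee_rot: [0.001, 0.716, 0.699, -0.001]
contact_force: [0.7, 0.9, 8.4]
width: 0.0123
```

```bash
python3 -m jog '[0,0,0,0,0,0]'
```

```text
clock: 15.42
position: [0.5738, -0.1894, 0.1033]
ee_rot: [0.0, 0.716, 0.699, -0.001]
contact_force: [0.6, 0.3, 5.3]
width: 0.0123
```

```bash
python3 -m jog '[0,0,-2,0,0,0,0,0,-6,0,0,0,0,0,-11,0,0,0,0,0,-11,0,0,0]'; python3 go.py .5427 .2442 .245 -1.4
```

```text
clock: 15.92
position: [0.5731, -0.1892, 0.1143]
ee_rot: [-0.001, 0.716, 0.699, -0.001]
contact_force: [3.8, -0.0, 4.7]
width: 0.0123
t 15.925 pos [ 0.5731 -0.1892  0.1143] yaxis [ 0.9997 -0.0239 -0.0025] z [-2.5e-03 -7.0e-04 -1.0e+00] F [ 3.82 -0.02  4.7 ] M [ 0.009 -0.751 -0.029] w 0.0123 q [-0.433  0.421  1.64  -0.002  1.082 -0.408]
shift [ 432.43  -41.12 -130.91] turn [-0.14  0.04  0.03]
```

```bash
python3 -m jog '[0,0.6,-2,-0.15,0,0,0,0.9,-6,-0.3,0,0,0,0.9,-12,-0.3,0,0,0,0.9,-20,-0.3,0,0]'; python3 -m jog '[0,0,-10,0,0,0,0,0,-30,0,0,0,0,0,-60,0,0,0,0,0,-90,0,0,0,0,0,-110,0,0,0,0,0,-115,0,0,0,0,0,-115,0,0,0]'; python3 go.py .5427 .2442 .245 -1.4
python3 - <<'E'
from h import *
S=get_image("scene");crop(S,60,40,180,210,4,"c6.png");p=get_state()["position"]
print((proj(S,p-[0,0,.042])-[60,40]+.5)*4,(proj(S,p-[0,0,.076])-[60,40]+.5)*4)
crop(S,100,90,140,140,12,"g6.png");print((proj(S,p-[0,0,.042])-[100,90]+.5)*12,(proj(S,p-[0,0,.076])-[100,90]+.5)*12)
E
```

```text
clock: 16.42
position: [0.5705, -0.188, 0.1324]
ee_rot: [-0.003, 0.715, 0.699, -0.001]
contact_force: [-1.0, 0.5, -1.5]
width: 0.0125
clock: 17.3
position: [0.5724, -0.1886, 0.2478]
ee_rot: [-0.001, 0.715, 0.699, -0.0]
contact_force: [-0.3, -0.3, -0.8]
width: 0.0122
t 17.3 pos [ 0.5724 -0.1886  0.2478] yaxis [ 0.9997 -0.0238 -0.0011] z [-1.e-03  5.e-04 -1.e+00] F [-0.28 -0.33 -0.8 ] M [-0.028 -0.04  -0.008] w 0.0122 q [-0.434  0.32   1.447  0.     1.376 -0.41 ]
shift [431.97 -40.03   3.04] turn [-0.06 -0.03  0.03]
[[226.82754136 294.33554451]] [[237.90892846 350.49730896]]
[[200.48262407 283.00663353]] [[233.72678539 451.49192689]]
```

View pics/g6.png

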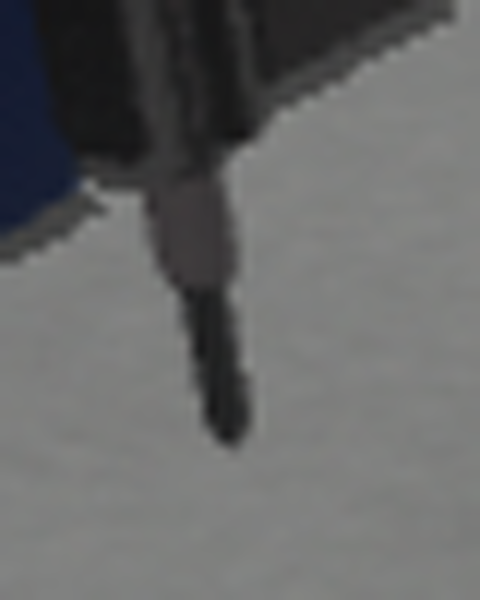

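```bash
python3 -m jog '[25,-2,0,0,0,0,75,-7,0,0,0,0,130,-12,0,0,0,0,190,-18,0,0,0,0,250,-23,0,0,0,0,310,-29,0,0,0,0,365,-34,0,0,0,0,408,-38,0,0,0,0,430,-40,0,0,0,0,432,-40,0,0,0,0]';python3 -m jog '[0,0,0,0,0,0,0,0,0,0,0,0,0,0,0,0,0,0]'; python3 go.py .5427 .2442 .133 -1.4
```

```text
clock: 18.6
position: [0.5429, 0.2445, 0.247]
ee_rot: [-0.0, 0.715, 0.699, -0.001]
contact_force: [0.6, -0.3, -0.5]
width: 0.0125
clock: 18.98
position: [0.5436, 0.2428, 0.2481]
ee_rot: [0.0, 0.716, 0.698, -0.0]
contact_force: [-0.3, 0.2, -1.8]
width: 0.0128
t 18.975 pos [0.5436 0.2428 0.2481] yaxis [ 9.997e-01 -2.550e-02  1.000e-04] z [ 1.e-04 -2.e-04 -1.e+00] F [-0.29  0.16 -1.78] M [-0.006 -0.024  0.002] w 0.0128 q [ 0.303  0.308  1.464 -0.     1.37   0.329]
shift [  1.42  -0.98 115.11] turn [ 0.01  0.01 -0.06]
```

```bash
python3 -m jog '[0.5,-0.3,10,0,0,0,1.4,-1,35,0,0,0,1.4,-1,60,0,0,0,1.4,-1,85,0,0,0,1.4,-1,105,0,0,0,1.4,-1,114,0,0,0,1.4,-1,115,0,0,0,1.4,-1,115,0,0,0,1.4,-1,115,0,0,0,1.4,-1,115,0,0,0]'
python3 - <<'E'
from h import *
S=get_image("scene");T=get_image("top");p=get_state()["position"]
crop(S,285,180,325,225,12,"h.png");print(p,(proj(S,p-[0,0,.075])-[285,180]+.5)*12,"hole",(proj(S,[.5427,.2442,.045])-[285,180]+.5)*12)
crop(T,180,160,225,200,12,"h2.png");print(p,(proj(T,p-[0,0,.075])-[180,160]+.5)*12,"hole",(proj(T,[.5427,.2442,.045])-[180,160]+.5)*12)
E
python3 go.py .5427 .2442 .133 -1.4
```

```text
clock: 20.23
position: [0.5427, 0.2455, 0.1337]
ee_rot: [0.0, 0.715, 0.699, 0.001]
contact_force: [0.4, -0.5, -1.4]
width: 0.0122
[0.54253594 0.24548409 0.133404  ] [[232.74515383 366.75114127]] hole [[220.82612553 426.19487452]]
[0.54253594 0.24548409 0.133404  ] [[287.20542066 268.91006785]] hole [[301.53625128 277.83614482]]
t 20.325 pos [0.5425 0.2455 0.1334] yaxis [ 9.997e-01 -2.380e-02  7.000e-04] z [ 7.e-04  3.e-04 -1.e+00] F [-1.03  1.28 -1.97] M [-0.02   0.029 -0.034] w 0.0126 q [0.308 0.391 1.637 0.    1.113 0.332]
shift [-1.28  0.19  0.4 ] turn [ 0.04 -0.02  0.04]
```

View pics/h.png

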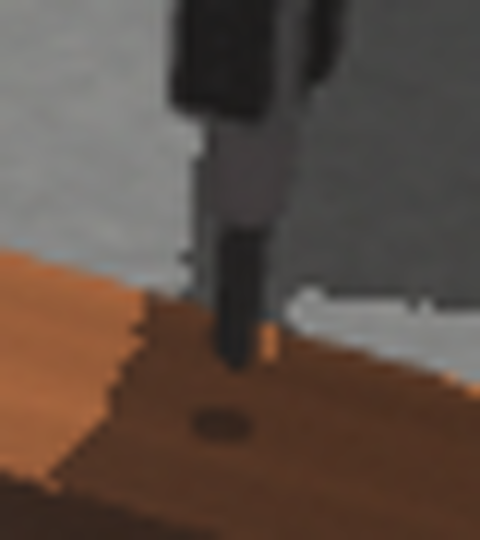

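View pics/h2.png

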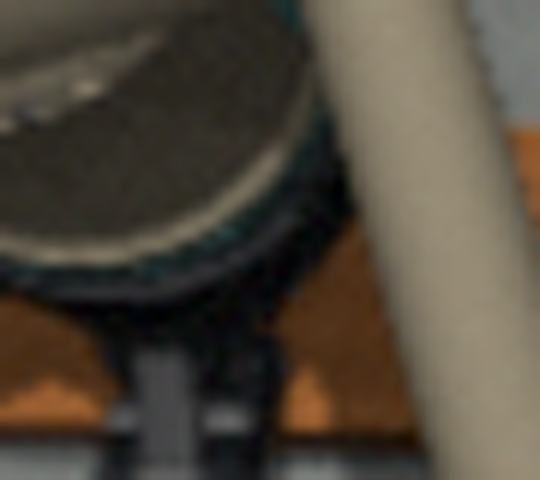

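```bash
python3 -m jog '[-1,0.1,3,0,0,0,-1.5,0.1,7,0,0,0,-1.5,0.1,10,0,0,0,-1.5,0.1,11,0,0,0,-1.5,0.1,11,0,0,0]'
python3 - <<'E'
from h import *
S=get_image("scene");p=get_state()["position"]
crop(S,285,180,325,225,12,"h3.png");print(p,(proj(S,p-[0,0,.075])-[285,180]+.5)*12,"hole",(proj(S,[.5427,.2442,.045])-[285,180]+.5)*12)
E
python3 go.py .5427 .2442 .12 -1.4
```

```text
clock: 20.95
position: [0.5424, 0.2439, 0.1219]
ee_rot: [-0.0, 0.715, 0.699, -0.0]
contact_force: [-0.8, -0.3, -1.5]
width: 0.0123
[0.54249394 0.24390355 0.12197195] [[220.31642949 416.21422107]] hole [[220.82612553 426.19487452]]
t 21.0 pos [0.5425 0.2439 0.122 ] yaxis [ 0.9997 -0.0238 -0.    ] z [-0.e+00  1.e-04 -1.e+00] F [-0.68  0.37 -1.28] M [-0.038  0.025  0.022] w 0.0128 q [0.306 0.401 1.653 0.    1.088 0.329]
shift [0.3  0.2  1.97] turn [-0.   -0.    0.04]
```

View pics/h3.png

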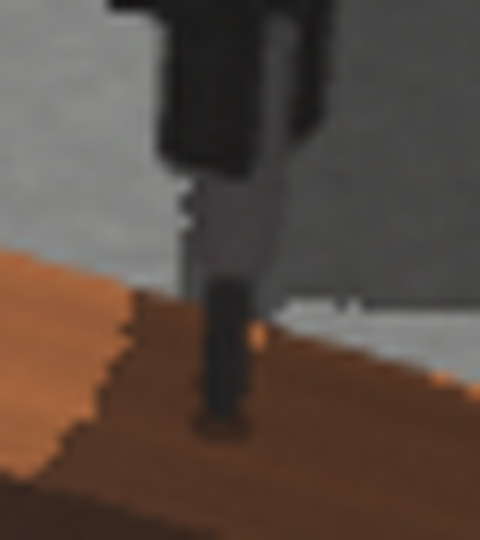

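Tip at (222,415) stands right above the hole's centre (221,425). Going down gently.

```bash
python3 -m jog '[0,0.1,2,0,0,0,0,0.2,4,0,0,0,0,0.2,6,0,0,0,0,0.2,6,0,0,0]'; python3 -m jog '[0,0,2,0,0,0,0,0,4,0,0,0,0,0,4,0,0,0]'; python3 go.py .5427 .2442 .12 -1.4
```

```text
clock: 21.5
position: [0.5426, 0.2439, 0.1158]
ee_rot: [-0.0, 0.715, 0.699, -0.0]
contact_force: [-0.4, 0.6, -1.6]
width: 0.0123
clock: 21.88
position: [0.5426, 0.2439, 0.1118]
ee_rot: [-0.0, 0.715, 0.699, -0.0]
contact_force: [0.3, -0.1, -0.5]
width: 0.0125
t 21.875 pos [0.5426 0.2439 0.1118] yaxis [ 9.997e-01 -2.390e-02 -2.000e-04] z [-2.e-04  0.e+00 -1.e+00] F [ 0.25 -0.05 -0.46] M [-0.007 -0.01  -0.014] w 0.0125 q [0.305 0.411 1.665 0.    1.066 0.329]
shift [ 0.33  0.1  -8.19] turn [-0.01 -0.    0.03]
```

```bash
python3 -m jog '[0,0,3,0,0,0,0,0,7,0,0,0,0,0,11,0,0,0,0,0,15,0,0,0,0,0,19,0,0,0,0,0,21,0,0,0,0,0,21,0,0,0]'; python3 -m jog '[0,0,1,0,0,0,0,0,2,0,0,0,0,0,2,0,0,0]'; python3 go.py .5427 .2442 .087 -1.4
```

```text
clock: 22.75
position: [0.5426, 0.2439, 0.0908]
ee_rot: [-0.0, 0.716, 0.699, -0.0]
contact_force: [1.0, 0.1, -0.7]
width: 0.0122
clock: 23.12
position: [0.5426, 0.2439, 0.089]
ee_rot: [-0.0, 0.715, 0.699, 0.0]
contact_force: [1.3, -0.5, -1.0]
width: 0.0124
t 23.125 pos [0.5426 0.2439 0.089 ] yaxis [ 0.9997 -0.0239 -0.    ] z [-0.e+00  1.e-04 -1.e+00] F [ 1.28 -0.46 -0.97] M [ 0.046 -0.022 -0.02 ] w 0.0124 q [0.305 0.434 1.692 0.    1.015 0.329]
shift [0.32 0.05 1.98] turn [-0.   -0.    0.03]
```

```bash
python3 -m jog '[0,0,0.5,0,0,0,0,0,1,0,0,0,0,0,1,0,0,0]'; python3 -m jog '[0,0,0.5,0,0,0,0,0,1,0,0,0,0,0,1,0,0,0]'; python3 go.py .5427 .2442 .087 -1.4
```

```text
clock: 23.5
position: [0.5427, 0.2439, 0.0881]
ee_rot: [-0.0, 0.716, 0.699, 0.0]
contact_force: [-0.2, 0.3, -1.9]
width: 0.012
clock: 23.88
position: [0.5427, 0.2439, 0.0878]
ee_rot: [0.0, 0.715, 0.699, 0.0]
contact_force: [-2.2, -0.2, 5.1]
width: 0.0122
t 23.875 pos [0.5427 0.2439 0.0878] yaxis [ 9.997e-01 -2.380e-02  6.000e-04] z [ 6.e-04  2.e-04 -1.e+00] F [-2.2  -0.22  5.11] M [-0.132  0.293  0.014] w 0.0122 q [0.305 0.436 1.694 0.    1.012 0.329]
shift [ 0.27 -0.04  0.84] turn [ 0.03 -0.01  0.03]
```

```bash
python3 -m jog '[0,0,0,0,0,0,0,0,0,0,0,0,0,0,0,0,0,0,0,0,0,0,0,0,0,0,0,0,0,0,0,0,0,0,0,0]' 0.4 20
python3 - <<'E'
from h import *
S=get_image("scene");crop(S,250,120,355,250,6,"k.png")
E
python3 go.py .5427 .2442 .087 -1.4
```

```text
clock: 24.62
position: [0.5427, 0.2439, 0.087]
ee_rot: [-0.0, 0.715, 0.699, 0.0]
contact_force: [0.1, 0.2, -0.5]
width: 0.0513
t 24.675 pos [0.5427 0.2439 0.087 ] yaxis [ 0.9997 -0.0239  0.    ] z [ 0.e+00  1.e-04 -1.e+00] F [-0.23 -0.64 -0.55] M [ 0.005  0.031 -0.03 ] w 0.0511 q [0.305 0.437 1.695 0.    1.01  0.329]
shift [ 0.31  0.02 -0.01] turn [ 0.   -0.    0.03]
```

View pics/k.png

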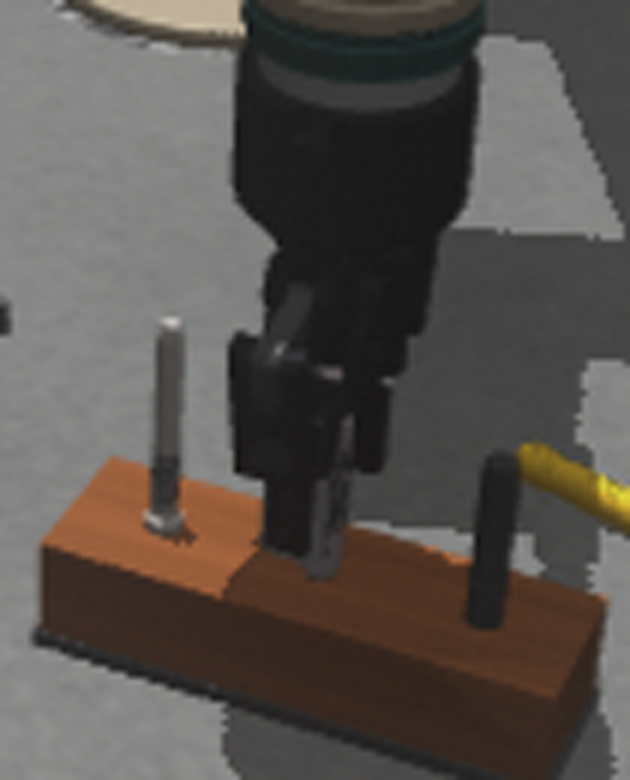

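The jaws are open and the punch stands free at (322,570). Lifting away and moving clear for the check.

```bash
python3 -m jog '[0,0,-5,0,0,0,0,0,-20,0,0,0,0,0,-45,0,0,0,0,0,-75,0,0,0,0,0,-110,0,0,0,0,0,-140,0,0,0,0,0,-155,0,0,0,0,0,-155,0,0,0]'; python3 -m jog '[20,-20,0,0,0,0,50,-60,0,0,0,0,80,-110,0,0,0,0,100,-160,0,0,0,0,110,-200,0,0,0,0,110,-210,0,0,0,0,110,-210,0,0,0,0,110,-210,0,0,0,0]';python3 - <<'E'
from h import *
T=get_image("top");S=get_image("scene")
crop(T,155,155,255,210,8,"a9.png");crop(S,250,165,355,250,7,"c9.png")
cv2.imwrite("pics/s9.png",S["frame"][:,:,::-1])
o=cv2.imread("pics/scene0.png");print(get_state()["clock"])
for n,(u0,v0,u1,v1) in dict(c=(250,165,355,250)).items(): print(np.abs(o[v0:v1,u0:u1].astype(int)-S["frame"][v0:v1,u0:u1,::-1]).mean())
E
```

```text
clock: 25.68
position: [0.5431, 0.244, 0.2434]
ee_rot: [0.001, 0.715, 0.699, 0.001]
contact_force: [0.5, -0.2, -0.3]
width: 0.0513
clock: 26.68
position: [0.3366, 0.3586, 0.2417]
ee_rot: [0.0, 0.716, 0.698, 0.0]
contact_force: [0.2, 0.1, -0.2]
width: 0.0508
26.775
3.1586928104575165
```

View pics/c9.png

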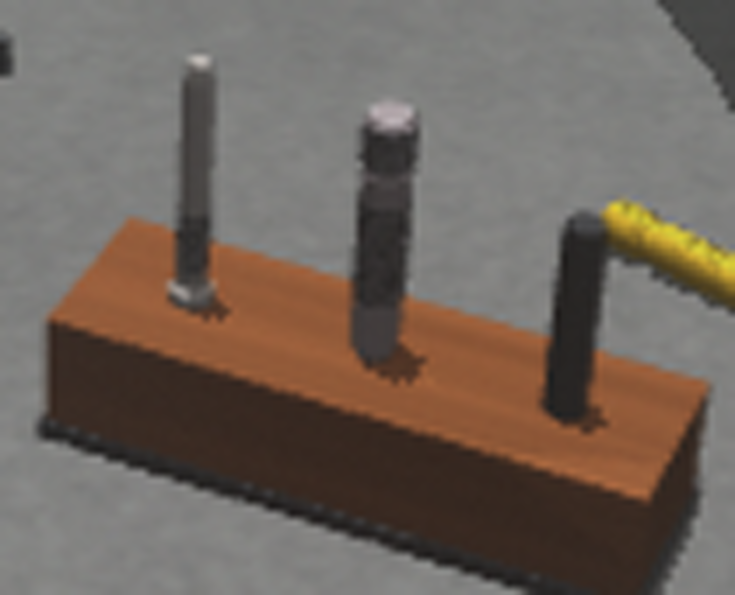

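View pics/a9.png

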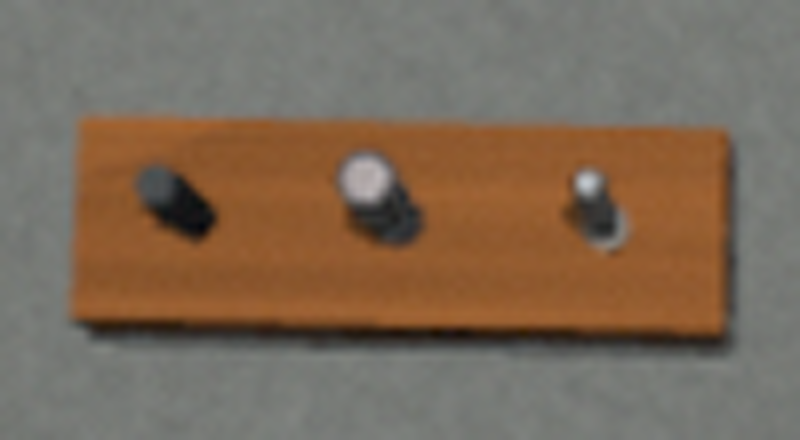

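View pics/s9.png

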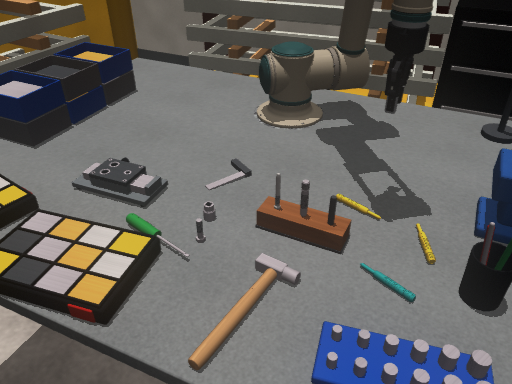

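The punch stands as at the start: cap at (390,115) in the scene crop and (367,180) in the top crop, upright and seated. All other objects are where they were, so I am handing in.

```bash
python3 -c "
from rig import *
print(sign_off())"
```

```text
the job is handed in; nothing more can be done
None
```

I took the punch from the middle hole, put its nose down the narrow bush to the bar and pressed it until it tripped. It is back in its hole and the job is handed in, at about 27 s of the 67 s allowed.

- **The snap:** The wrist force peaked at about 19 N (about 21 N at the punch, allowing for its weight), then fell to about 5 N while the tool dropped 2.8 mm by itself. I held one 1/8 s row to confirm it, then backed off at once. No reading came near the 25 N ramming limit.
- **Final check:** The punch seated at the same tool height as when I picked it up (0.0878 m) with the same contact force. In both cameras it looks upright and exactly as at the start, and the other tools look unmoved.

**What disagreed:**
- **Bush position:** The two cameras differed by about 2.5 mm on where the bush is. On the first entry the cone touched the rim lightly, at about 7 N, so I backed off and centred it by the side forces.
- **Trip load:** The peak ran a few newtons above the stated 16 N, probably from friction in the bush. Shifting the tool sideways to reduce the side load let it trip.
- **Slip in the grip:** The punch slid up about 1 mm in the jaws while pressing.

The nose travel itself could not be read directly. That it tripped is judged from the force drop and the jump in height.

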